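Load the sample mixers in order

ROBOT

A 6-joint arm with a two-finger parallel gripper is mounted at the origin on the work surface. World frame = base frame: x ahead of the robot, y to its left, z up, the work surface at z = 0. Lengths are in m, angles in rad, forces in N, time in s.
With the tool pointing down it reaches from about 0.225 to 0.875 m from the base axis. Payload 3.4 kg.
Tool frame: the origin (TCP) lies midway between the tips of the shut fingers; the grasp point (between the pads) lies 19 mm behind it (manip.pinch_z is the distance from the TCP to the grasp point, in m); z points along the fingers, y is the line along which they close (so a half turn about z gives the same grasp; the last joint's range is limited). The gripper opens to 85 mm and grips with 20 to 120 N. Pads are 22 mm wide; open, the fingers measure 114 mm over their backs; the gripper's body (76 mm by 85 mm) begins 54 mm behind the grasp point. The pads swing forward as they close: fully open they stand 13 mm farther back than shut.
Start: joints at [-1.411, 0.276, 1.505, -0, 1.361, -0.121], TCP at [0.159, -0.553, 0.231] pointing down, gripper open.
Joint ranges: [-2.89, 2.89], [-0.75, 2.08], [0.22, 2.7], [-1.18, 4.32], [0.11, 2.71], [-2.7, 2.7]. Speed limits (rad/s): [2.57, 2.57, 3.14, 3.14, 3.14, 3.14].

INTERFACE

Orientations are given as a unit quaternion [w, x, y, z].
In Python, from rig import manip gives the robot as it stands.
- The arm moves only by the tool carry_out, never from a script. Its arguments are lists of equal length, an entry for each row: "delta_pos": the shift along the tool's x, y, z scaled (see below), a list of three; "turn": the turn, a rotation vector about the tool's x, y, z scaled (see below), a list of three; "claw": the closure, from -1 (fully open) to 1 (shut). A call has 1 to 12 rows; each row is the pose to reach, as a shift and turn from the pose commanded when the call began, along the tool's axes at that moment; what a row does not reach only later rows make up. The controller multiplies each number of a shift by 400 mm and each number of a turn by 30 degrees. A row lasts 1/10 s, in which the tool goes at most 50 mm and 8.59 degrees, less where a joint would pass 70% of its speed; a pose out of reach is approached as far as the arm can. A call with a number of a shift or a turn outside -1 to 1 is refused whole. A call with a gripper value outside its range is refused whole. The fingers move at their own pace and stop on an object; "force" is the grip in N (left out, the last holds). Time passes only in rows, so rows that repeat a pose let the fingers close. It gives the time, the measured TCP pose, the force, the opening and the grip force at its end, in the units of the state.
- manip.get_state(): the state, without advancing time (a new reading comes with each control period).
- manip.get_image(name): name is "scene" or "top" or "wrist"; returns a dict with "image" (480x640x3 uint8, red, green, blue), "z_map" (480x640 float32, m along the optical axis (not along the pixel's ray), 0 where there is no reading), "fx", "fy", "cx", "cy" (pixels), "world_to_cam" (4x4, takes a point from world to camera coordinates). Camera axes: x right, y down, z forward; pixel columns grow to the right and rows downward; lengths in m; the calibration is good to about 2 mm. A picture is of the moment at which its call begins.
- manip.sign_off(): hands the job in; it is judged then, once.
Trained networks look in the newest picture that a camera, given by its name, has taken for a name from the list of things; names that differ only in an ending like _2 or _b are one class to them, and where a whole thing is asked for, a point or a joint stands for the part that bears it (a point fixed in the world has none). Each returns a list of dicts, best first, with "score" (0 to 1); they miss things now and then, are a little off and sometimes report something else, mostly with a low value. They report only what shows in the picture. A call takes as long as a camera call. They do not tell look-alikes from the thing itself.
- manip.spot_in(camera, query): "point" ([x, y, z] in m, in world coordinates, good to about 4 mm: the middle of the surface that is visible of it).
- manip.place_of(camera, query): "point" ([x, y, z] in m, in world coordinates, good to about 4 mm: a listed point, or the origin of a listed thing).
The state is a dict: "clock": time; "qpos": joint angles; "qd": joint speeds; "effort": joint torques, N m; "position": TCP position; "ee_rot": TCP orientation; "contact_force": force on the tool from outside, world axes, zero at the start; "moment": the same for the moment, N m; "width": finger opening in m; "gripper_force": force on a finger pad.
Only numpy, scipy, OpenCV 4.12 (cv2) and the standard library are available. Lean on these libraries where they do the work, as an engineer would, in place of code of your own. Each camera call takes 0.05 s, during which the arm holds its last target. There are 200 camera calls.

TASK

Put the three sample pots with orange lids on the bench mixers, each upright in the cup of its own size: first the large pot on the large mixer, as it needs the longest mixing, then the medium pot on the medium mixer, and last the small pot on the small mixer. Keep the pots upright, set them down inside the cups' rims without dropping them and let go of each before fetching the next. Leave the green-lidded pots and the paper cup where they stand.

Things in the scene. Friction and masses are not known exactly. Their poses are not given: they have to be found in the camera images.
- orange_large_center (a point): The large orange-lidded sample pot: a rigid closed upright cylinder, white with an orange lid, 58 mm in diameter and 70 mm tall (the lid is the top 16 mm, same diameter as the body). This point is its centre, half-way up (35 mm above its underside); z is up along its axis. It stands loose on the bench; to be moved.
- orange_medium_center (a point): The medium orange-lidded sample pot: a rigid closed upright cylinder, white with an orange lid, 46 mm in diameter and 64 mm tall (the lid is the top 16 mm, same diameter as the body). This point is its centre, half-way up (32 mm above its underside); z is up along its axis. It stands loose on the bench; to be moved.
- orange_small_center (a point): The small orange-lidded sample pot: a rigid closed upright cylinder, white with an orange lid, 34 mm in diameter and 58 mm tall (the lid is the top 16 mm, same diameter as the body). This point is its centre, half-way up (29 mm above its underside); z is up along its axis. It stands loose on the bench; to be moved.
- mixer_large_cup (a point): The cup of the large bench mixer, fixed to the bench: a white square box 108 mm wide and 42 mm tall, with a round black cup on top (76 mm inside diameter, 4 mm wall; grey floor 45 mm above the bench, rim 6 mm above that floor). This point is the centre of the cup's floor; z is up, x and y along the box's sides.
- mixer_medium_cup (a point): The cup of the medium bench mixer, fixed to the bench: a white square box 94 mm wide and 42 mm tall, with a round black cup on top (64 mm inside diameter, 4 mm wall; grey floor 45 mm above the bench, rim 6 mm above that floor). This point is the centre of the cup's floor; z is up, x and y along the box's sides.
- mixer_small_cup (a point): The cup of the small bench mixer, fixed to the bench: a white square box 80 mm wide and 42 mm tall, with a round black cup on top (52 mm inside diameter, 4 mm wall; grey floor 45 mm above the bench, rim 6 mm above that floor). This point is the centre of the cup's floor; z is up, x and y along the box's sides.
- green_large_center (a point): A large sample pot with a green lid, otherwise the same as the large orange one (58 mm in diameter, 70 mm tall). This point is its centre, half-way up. To be left alone.
- green_small_center (a point): A small sample pot with a green lid, otherwise the same as the small orange one (34 mm in diameter, 58 mm tall). This point is its centre, half-way up. To be left alone.
- paper_cup: A loose, empty cream-coloured drinking cup, 85 mm tall and 74 mm across the rim, standing at one side of the work (a fixed turquoise pipette-tip rack, 120 x 80 x 62 mm, stands at the other side). Origin at the centre of its underside. To be left alone.
There are look-alikes about, which are no part of the job. What is shaped like the part that bears orange_small_center but blue or grey is not meant.

How it is judged:
On the way, in this order (a step that is already met when the one before it is completed fails the run):
1. the large orange-lidded pot stands released in the large mixer's cup (horizontal distance between orange_large_center and mixer_large_cup below 0.013 m and z of orange_large_center in the frame of mixer_large_cup between 0.031 and 0.039 m and angle between orange_large_center's own z axis and vertical below 0.08 rad and contact force between the fingers and orange_large below 0.1 N and linear speed of orange_large below 0.03 m/s), for 0.2 s.
2. then the medium one stands released in the medium cup, the large one still in place (all of step 1 and horizontal distance between orange_medium_center and mixer_medium_cup below 0.013 m and z of orange_medium_center in the frame of mixer_medium_cup between 0.028 and 0.036 m and angle between orange_medium_center's own z axis and vertical below 0.08 rad and contact force between the fingers and orange_medium below 0.1 N and linear speed of orange_medium below 0.03 m/s), for 0.2 s.
3. then the small one stands released in the small cup, the others still in place (all of step 2 and horizontal distance between orange_small_center and mixer_small_cup below 0.013 m and z of orange_small_center in the frame of mixer_small_cup between 0.025 and 0.033 m and angle between orange_small_center's own z axis and vertical below 0.08 rad and contact force between the fingers and orange_small below 0.1 N and linear speed of orange_small below 0.03 m/s), for 0.2 s.
At the end, for the whole second after the job is handed in: Each orange-lidded pot stands in the cup of its own size: axis within 13 mm of the cup's centre, underside within 4 mm of the cup's floor, tilted less than 0.08 rad, released and at rest (below 0.03 m/s) (all of step 3); the robot touches nothing.
It fails at once if an orange-lidded pot is tipped more than 0.5 rad (angle between any of orange_large_center, orange_medium_center, orange_small_center's own z axis and vertical above 0.5 rad).
It fails at once if an orange-lidded pot is dropped or thrown (faster than 0.65 m/s, a fall of over 20 mm, with no finger on it) ((linear speed of orange_large above 0.65 m/s and contact force between the fingers and orange_large below 0.1 N) or (linear speed of orange_medium above 0.65 m/s and contact force between the fingers and orange_medium below 0.1 N) or (linear speed of orange_small above 0.65 m/s and contact force between the fingers and orange_small below 0.1 N)).
It fails at once if a green-lidded pot or the paper cup is moved more than 25 mm (distance of any of green_large_center, green_small_center, paper_cup from where it was at the start of the episode above 0.025 m).
It also fails if it takes over 96 s, if anything falls off the work surface, if the arm or the gripper's body presses on something with over 40 N, if the wrist force passes 120 N, or if a joint passes its speed limit or range.

## Working session

There is one attempt and no reset: what is moved stays moved. The work goes in short steps, Python scripts to look and compute and a tool call to move; the robot and the scene stay as the last step left them, time stands still between calls to the robot, and variables do not carry over. Pictures are saved under pics/ and viewed, at most 14 in all, crops included, and the job is handed in when it is done.

Besides the shell and the picture viewer there is one more tool, called after ">>>" as name(argument=value, ...), one argument or row to a line, values as JSON. carry_out: Moves the arm, as the interface text tells. Shifts and turns lie within -1 to 1; 1 stands for 400 mm of shift or 30 degrees of turn. Its arguments: {"type":"object","properties":{"delta_pos":{"type":"array","items":{"type":"array","items":{"type":"number","minimum":-1,"maximum":1}}},"turn":{"type":"array","items":{"type":"array","items":{"type":"number","minimum":-1,"maximum":1}}},"claw":{"type":"array","items":{"type":"number"}},"force":{"type":"number"}},"required":["delta_pos","turn","claw"]}

```bash
ls; mkdir -p pics
python3 - <<'E'
from rig import manip
import cv2,numpy as np
print(manip.get_state())
for c in ("top","scene"):
    d=manip.get_image(c); cv2.imwrite(f"pics/{c}0.png",d["image"][...,::-1])
    for q in ["orange_large_center","orange_medium_center","orange_small_center","mixer_large_cup","mixer_medium_cup","mixer_small_cup","green_large_center","green_small_center","paper_cup"]:
        for r in manip.place_of(c,q)[:4]:
            p=np.array(r["point"]);k=d["world_to_cam"]@np.r_[p,1]
            print(c,q,p.round(3),round(r["score"],2),[round(d["fx"]*k[0]/k[2]+d["cx"]),round(d["fy"]*k[1]/k[2]+d["cy"])])
E
```

```text
pics
{'clock': 0.0, 'qpos': array([-1.41100219e+00,  2.76586279e-01,  1.50615657e+00, -2.26201272e-05,
        1.36070947e+00, -1.21011471e-01]), 'qd': array([-5.51809809e-04, -7.58717277e-04,  5.63242002e-04, -6.70829306e-05,
       -2.40116843e-03, -4.54255245e-04]), 'effort': array([ 1.84603428e-03, -4.16767430e+01, -2.45798564e+01,  1.11042605e-04,
        1.09550427e-02, -1.41862492e-05]), 'position': array([ 0.15924282, -0.5519414 ,  0.23043536]), 'ee_rot': array([-9.29444245e-04,  9.90158948e-01,  1.39944253e-01, -2.90866916e-05]), 'contact_force': array([-0.71151069,  0.83113044,  0.03811149]), 'moment': array([0.02730446, 0.04877794, 0.01292635]), 'gripper_force': 0.0, 'width': 0.08543128534715752}
top orange_large_center [ 0.478 -0.097  0.034] 0.59 [365, 267]
top orange_medium_center [0.627 0.246 0.034] 0.86 [216, 206]
top orange_small_center [0.631 0.246 0.033] 0.66 [216, 204]
top orange_small_center [0.433 0.021 0.028] 0.62 [314, 288]
top orange_small_center [0.386 0.086 0.032] 0.58 [286, 309]
top orange_small_center [0.476 0.292 0.047] 0.53 [194, 270]
top mixer_large_cup
[... 653 characters left out ...]
0.092  0.036] 0.69 [285, 249]
scene orange_medium_center [0.628 0.247 0.032] 0.97 [455, 262]
scene orange_small_center [0.472 0.093 0.027] 0.82 [362, 227]
scene orange_small_center [0.39  0.089 0.027] 0.74 [348, 201]
scene orange_small_center [0.531 0.167 0.025] 0.71 [402, 239]
scene orange_small_center [0.432 0.018 0.028] 0.56 [326, 222]
scene mixer_large_cup [0.472 0.288 0.043] 0.89 [440, 201]
scene mixer_medium_cup [0.646 0.072 0.044] 0.75 [384, 289]
scene mixer_small_cup [ 0.644 -0.082  0.048] 0.8 [314, 310]
scene green_large_center [ 0.63  -0.242  0.031] 0.95 [236, 332]
scene green_small_center [ 0.454 -0.279  0.028] 0.82 [201, 267]
scene paper_cup [ 0.59   0.455 -0.002] 0.84 [524, 231]
```

View pics/top0.png

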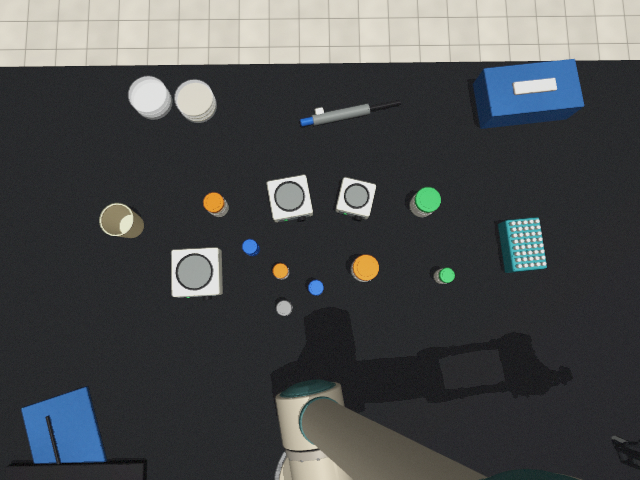

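```bash
python3 -c "
import cv2
i=cv2.imread('pics/scene0.png');cv2.imwrite('pics/sc_crop.png',cv2.resize(i[170:360,180:480],None,fx=2.6,fy=2.6))"
```

```text
(no output)
```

View pics/sc_crop.png

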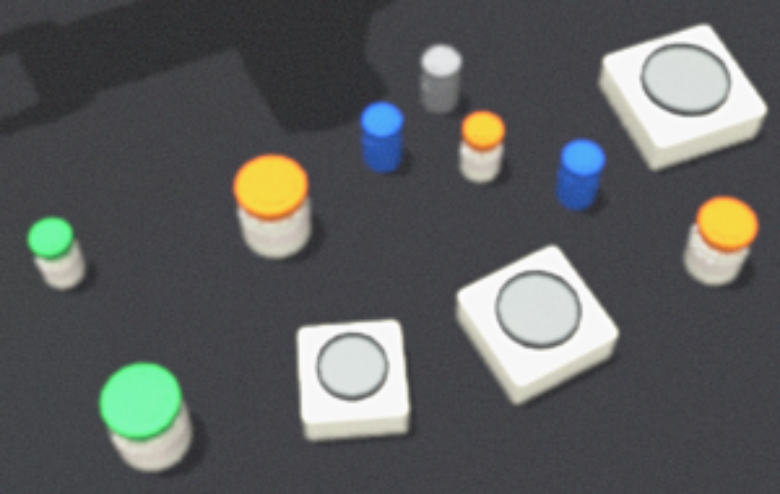

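Top view: orange lids are at (365,268) large, (214,203) medium and (280,271) small. The look-alikes are blue at (250,247) and (316,288), grey at (284,308), and green at (428,200) and (446,275). The crop confirms the small orange one at about (0.474, 0.095). I'll refine the positions with depth next.

```bash
cat > h.py <<'E'
from rig import manip
import cv2,numpy as np
from scipy.spatial.transform import Rotation as R
def cloud(d):
    z=d["z_map"];v,u=np.indices(z.shape)
    P=np.stack([(u-d["cx"])*z/d["fx"],(v-d["cy"])*z/d["fy"],z,np.ones_like(z)],-1)
    return (P@np.linalg.inv(d["world_to_cam"]).T)[...,:3]
def disc(d,xy,zt,r,kind):
    P=cloud(d);h=cv2.cvtColor(d["image"],cv2.COLOR_RGB2HSV)
    if kind=="lid": c=(h[...,0]>8)&(h[...,0]<28)&(h[...,1]>120)
    else: c=(h[...,2]>120)&(h[...,2]<215)&(h[...,1]<60)
    m=(d["z_map"]>0)&c&(np.hypot(P[...,0]-xy[0],P[...,1]-xy[1])<r+.02)&(abs(P[...,2]-zt)<.007)
    if m.sum()<15: return None
    Q=P[m];(cx,cy),rr=cv2.minEnclosingCircle(Q[:,:2].astype(np.float32))
    return Q.mean(0).round(4),np.round([cx,cy,rr],4),int(m.sum())
T={"oL":((.478,-.095),.070,.029,"lid"),"oM":((.628,.246),.064,.023,"lid"),"oS":((.474,.095),.058,.017,"lid"),
"mL":((.475,.29),.045,.038,"cup"),"mM":((.646,.073),.045,.032,"cup"),"mS":((.644,-.081),.045,.026,"cup")}
def togo(x,y,z):
    s=manip.get_state();M=R.from_quat(s["ee_rot"],scalar_first=True)
    print("togo",((M.inv().apply(np.array([x,y,z])-s["position"]))/.4).round(3),s["position"].round(4))
E
python3 - <<'E'
from h import *
for c in ("top","scene"):
    d=manip.get_image(c)
    for k,a in T.items(): print(c,k,disc(d,*a))
togo(.475,-.095,.2)
E
```

```text
top oL (array([ 0.4741, -0.0946,  0.0711]), array([ 0.4743, -0.0949,  0.0287]), 526)
top oM (array([0.6285, 0.2458, 0.0653]), array([0.629 , 0.2461, 0.0227]), 317)
top oS (array([0.4712, 0.0962, 0.0594]), array([0.4714, 0.0968, 0.0169]), 171)
top mL (array([0.4735, 0.2904, 0.0464]), array([0.4746, 0.2904, 0.0575]), 940)
top mM (array([0.6442, 0.0749, 0.0461]), array([0.6453, 0.0735, 0.051 ]), 627)
top mS (array([ 0.6425, -0.0805,  0.0457]), array([ 0.6441, -0.0799,  0.0454]), 432)
scene oL (array([ 0.4792, -0.0937,  0.0696]), array([ 0.4775, -0.0936,  0.0302]), 490)
scene oM (array([0.6335, 0.2466, 0.0636]), array([0.6327, 0.249 , 0.0242]), 339)
scene oS (array([0.4764, 0.0971, 0.0573]), array([0.4746, 0.0972, 0.018 ]), 161)
scene mL (array([0.475 , 0.2932, 0.047 ]), array([0.4767, 0.2918, 0.0432]), 217)
scene mM (array([0.6466, 0.0767, 0.0474]), array([0.6476, 0.0763, 0.0358]), 219)
scene mS (array([ 0.6456, -0.0792,  0.0475]), array([ 0.6459, -0.0796,  0.0296]), 187)
togo [ 1.075 -0.88   0.078] [ 0.1593 -0.5525  0.2313]
```

>>> carry_out(
  delta_pos=[
    [0.8, -0.66, 0.05],
    [0.8, -0.66, 0.05],
    [0.8, -0.66, 0.05],
    [0.8, -0.66, 0.05],
    [0.8, -0.66, 0.05],
    [0.8, -0.66, 0.05],
    [0.8, -0.66, 0.05],
    [0.8, -0.66, 0.05],
    [0.8, -0.66, 0.05],
    [0.8, -0.66, 0.05],
  ],
  turn=[
    [0, 0, 0],
    [0, 0, 0],
    [0, 0, 0],
    [0, 0, 0],
    [0, 0, 0],
    [0, 0, 0],
    [0, 0, 0],
    [0, 0, 0],
    [0, 0, 0],
    [0, 0, 0],
  ],
  claw=[-1, -1, -1, -1, -1, -1, -1, -1, -1, -1],
  force=40,
)

```text
clock: 2.1
position: [0.3946, -0.2081, 0.2113]
ee_rot: [-0.0, 0.99, 0.142, 0.0]
contact_force: [-0.4, -0.9, -0.4]
width: 0.0852
gripper_force: 0.0
```

>>> carry_out(
  delta_pos=[
    [0.275, -0.22, 0.03],
    [0.275, -0.22, 0.03],
    [0.275, -0.22, 0.03],
    [0.275, -0.22, 0.03],
    [0.275, -0.22, 0.03],
    [0.275, -0.22, 0.03],
  ],
  turn=[
    [0, 0, 0],
    [0, 0, 0],
    [0, 0, 0],
    [0, 0, 0],
    [0, 0, 0],
    [0, 0, 0],
  ],
  claw=[-1, -1, -1, -1, -1, -1],
)

```text
clock: 2.7
position: [0.4743, -0.0967, 0.1993]
ee_rot: [0.001, 0.99, 0.139, -0.0]
contact_force: [-0.7, 0.5, 0.0]
width: 0.0853
gripper_force: 0.0
```

Run:
```python
from h import *
d=manip.get_image("wrist"); cv2.imwrite("pics/w1.png",d["image"][...,::-1])
print(disc(d,*T["oL"]), manip.get_state()["ee_rot"])
togo(.476,-.0945,.018)
```

```text
(array([ 0.4771, -0.096 ,  0.0706]), array([ 0.4757, -0.0966,  0.0291]), 4982) [ 3.98677130e-04  9.90301962e-01  1.38930946e-01 -2.37672367e-04]
togo [ 0.006 -0.004  0.453] [ 0.4743 -0.0967  0.1994]
```

View pics/w1.png

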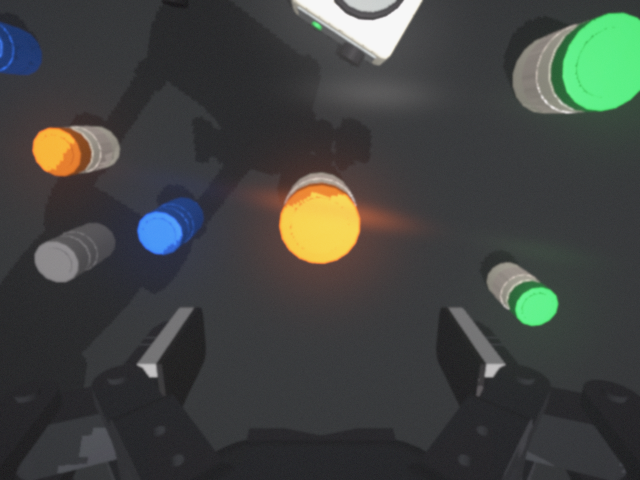

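The large orange pot is centred between the fingers at (320,223), so I'll descend and grip.

>>> carry_out(
  delta_pos=[
    [0.004, -0.002, 0.1],
    [0.004, -0.002, 0.2],
    [0.004, -0.002, 0.3],
    [0.004, -0.002, 0.38],
    [0.004, -0.002, 0.453],
    [0.004, -0.002, 0.453],
    [0.004, -0.002, 0.453],
    [0.004, -0.002, 0.453],
    [0.004, -0.002, 0.453],
    [0.004, -0.002, 0.453],
    [0.004, -0.002, 0.453],
    [0.004, -0.002, 0.453],
  ],
  turn=[
    [0, 0, 0],
    [0, 0, 0],
    [0, 0, 0],
    [0, 0, 0],
    [0, 0, 0],
    [0, 0, 0],
    [0, 0, 0],
    [0, 0, 0],
    [0, 0, 0],
    [0, 0, 0],
    [0, 0, 0],
    [0, 0, 0],
  ],
  claw=[-1, -1, -1, -1, -1, -1, 1, 1, 1, 1, 1, 1],
  force=40,
)

```text
clock: 3.95
position: [0.4777, -0.0948, 0.02]
ee_rot: [0.001, 0.99, 0.14, 0.002]
contact_force: [-0.8, -1.3, 7.8]
width: 0.0571
gripper_force: 43.6
```

>>> carry_out(
  delta_pos=[
    [0, 0, -0.05],
    [0, 0, -0.1],
    [0, 0, -0.2],
    [0, 0, -0.3],
    [0, 0, -0.3],
    [0, 0, -0.3],
  ],
  turn=[
    [0, 0, 0],
    [0, 0, 0],
    [0, 0, 0],
    [0, 0, 0],
    [0, 0, 0],
    [0, 0, 0],
  ],
  claw=[1, 1, 1, 1, 1, 1],
)

```text
clock: 4.55
position: [0.4765, -0.0938, 0.1391]
ee_rot: [0.001, 0.99, 0.14, 0.001]
contact_force: [-0.8, 0.9, -3.4]
width: 0.0571
gripper_force: 44.2
```

Run:
```python
from h import *
d=manip.get_image("wrist"); cv2.imwrite("pics/w2.png",d["image"][...,::-1])
s=manip.get_state()
a=list(T["oL"]);a[0]=s["position"][:2];a[1]=s["position"][2]+.052
print(disc(d,*a),s["width"],s["gripper_force"],s["contact_force"])
togo(.4747,.291,.14)
```

```text
(array([ 0.4843, -0.0923,  0.1895]), array([ 0.4783, -0.0951,  0.0292]), 22015) 0.057390314491345844 44.15564551949501 [ 0.10135729  0.37722725 -2.37537563]
togo [ 0.265 -0.924 -0.005] [ 0.4754 -0.0935  0.1378]
```

View pics/w2.png

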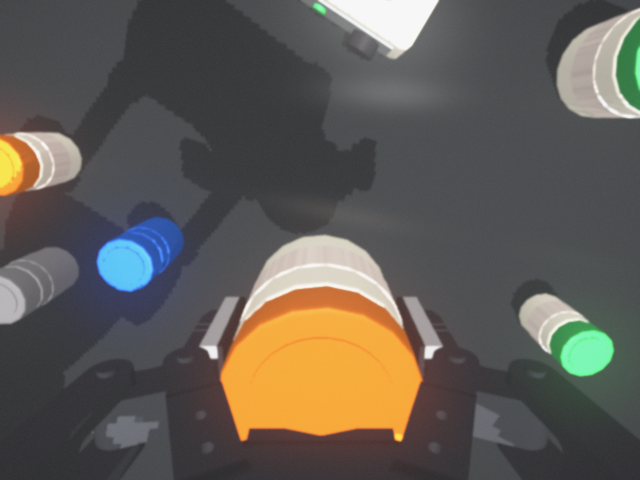

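Held upright, 57 mm opening. Carry to the large mixer.

>>> carry_out(
  delta_pos=[
    [0.03, -0.1, 0],
    [0.06, -0.21, 0],
    [0.09, -0.32, 0],
    [0.12, -0.43, 0],
    [0.15, -0.54, 0],
    [0.18, -0.65, 0],
    [0.22, -0.76, 0],
    [0.24, -0.85, 0],
    [0.265, -0.924, 0],
    [0.265, -0.924, 0],
    [0.265, -0.924, 0],
    [0.265, -0.924, 0],
  ],
  turn=[
    [0, 0, 0],
    [0, 0, 0],
    [0, 0, 0],
    [0, 0, 0],
    [0, 0, 0],
    [0, 0, 0],
    [0, 0, 0],
    [0, 0, 0],
    [0, 0, 0],
    [0, 0, 0],
    [0, 0, 0],
    [0, 0, 0],
  ],
  claw=[1, 1, 1, 1, 1, 1, 1, 1, 1, 1, 1, 1],
)

```text
clock: 5.8
position: [0.4746, 0.2893, 0.1366]
ee_rot: [0.001, 0.99, 0.14, -0.002]
contact_force: [0.3, -1.0, -2.7]
width: 0.0573
gripper_force: 44.3
```

Run:
```python
from h import *
d=manip.get_image("wrist"); cv2.imwrite("pics/w3.png",d["image"][...,::-1])
d=manip.get_image("top"); p=manip.get_state()["position"]
print(disc(d,p[:2],p[2]+.052,.029,"lid"))
togo(.4747,.291,.065)
```

```text
(array([0.4544, 0.2759, 0.1883]), array([0.4554, 0.278 , 0.0201]), 113)
togo [ 0.    -0.005  0.181] [0.4753 0.2892 0.1374]
```

View pics/w3.png

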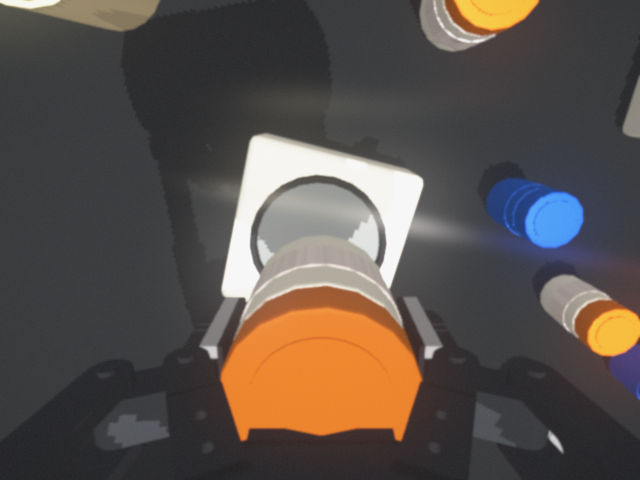

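The cup (centre about (318,240)) is centred laterally under the pot. Lower it.

>>> carry_out(
  delta_pos=[
    [0, -0.004, 0.06],
    [0, -0.004, 0.12],
    [0, -0.004, 0.15],
    [0, -0.004, 0.165],
    [0, -0.004, 0.172],
    [0, -0.004, 0.176],
    [0, -0.004, 0.176],
  ],
  turn=[
    [0, 0, 0],
    [0, 0, 0],
    [0, 0, 0],
    [0, 0, 0],
    [0, 0, 0],
    [0, 0, 0],
    [0, 0, 0],
  ],
  claw=[1, 1, 1, 1, 1, 1, 1],
)

```text
clock: 6.6
position: [0.4758, 0.2923, 0.0683]
ee_rot: [-0.0, 0.99, 0.14, 0.001]
contact_force: [0.2, 0.1, -2.0]
width: 0.0573
gripper_force: 44.4
```

Run:
```python
from h import *
d=manip.get_image("scene"); cv2.imwrite("pics/s3.png",cv2.resize(d["image"][120:300,350:550,::-1],None,fx=3,fy=3))
togo(.4747,.291,.065); print(manip.get_state()["contact_force"])
```

```text
togo [-0.004  0.002  0.008] [0.4758 0.2923 0.0684]
[ 0.16639224 -0.79343834 -1.92205842]
```

View pics/s3.png

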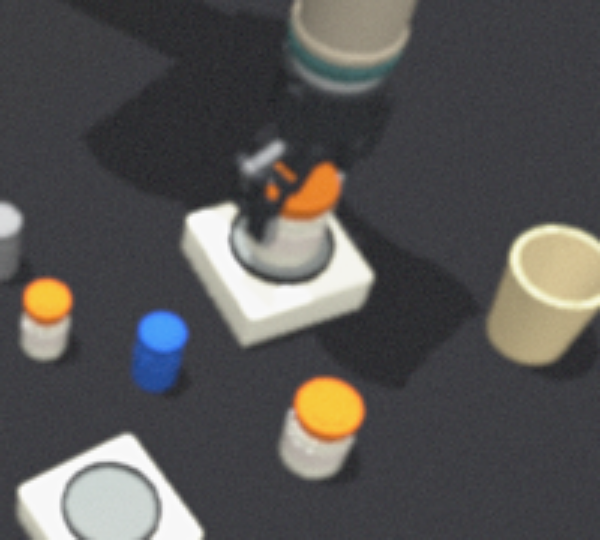

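The pot is inside the rim at (290,250), still about 3 mm off the floor, so I'll lower it slowly.

>>> carry_out(
  delta_pos=[
    [0, 0, 0.003],
    [0, 0, 0.006],
    [0, 0, 0.008],
    [0, 0, 0.008],
  ],
  turn=[
    [0, 0, 0],
    [0, 0, 0],
    [0, 0, 0],
    [0, 0, 0],
  ],
  claw=[1, 1, 1, 1],
)

```text
clock: 7.05
position: [0.4753, 0.2922, 0.065]
ee_rot: [-0.0, 0.99, 0.14, 0.0]
contact_force: [-0.6, 0.2, 1.9]
width: 0.0569
gripper_force: 44.9
```

>>> carry_out(
  delta_pos=[
    [0, 0, 0],
    [0, 0, 0],
    [0, 0, 0],
    [0, 0, 0],
    [0, 0, 0],
    [0, 0, -0.06],
    [0, 0, -0.15],
    [0, 0, -0.25],
    [0, 0, -0.33],
    [0, 0, -0.33],
    [0, 0, -0.33],
  ],
  turn=[
    [0, 0, 0],
    [0, 0, 0],
    [0, 0, 0],
    [0, 0, 0],
    [0, 0, 0],
    [0, 0, 0],
    [0, 0, 0],
    [0, 0, 0],
    [0, 0, 0],
    [0, 0, 0],
    [0, 0, 0],
  ],
  claw=[-1, -1, -1, -1, -1, -1, -1, -1, -1, -1, -1],
)

```text
clock: 8.15
position: [0.4754, 0.2922, 0.197]
ee_rot: [-0.0, 0.99, 0.14, 0.001]
contact_force: [-0.0, -0.5, -1.5]
width: 0.0855
gripper_force: 0.0
```

Run:
```python
from h import *
d=manip.get_image("wrist"); cv2.imwrite("pics/w4.png",d["image"][...,::-1])
print(disc(d,(.475,.291),.115,.029,"lid"),disc(d,*T["mL"]),disc(d,*T["oM"]))
togo(.631,.247,.2)
```

```text
(array([0.4746, 0.2913, 0.1157]), array([0.4733, 0.2909, 0.029 ]), 6599) (array([0.4942, 0.3006, 0.0467]), array([0.4753, 0.291 , 0.0579]), 1892) (array([0.6248, 0.2452, 0.0645]), array([0.6304, 0.2457, 0.023 ]), 3504)
togo [ 0.345  0.216 -0.011] [0.4746 0.2918 0.1958]
```

View pics/w4.png

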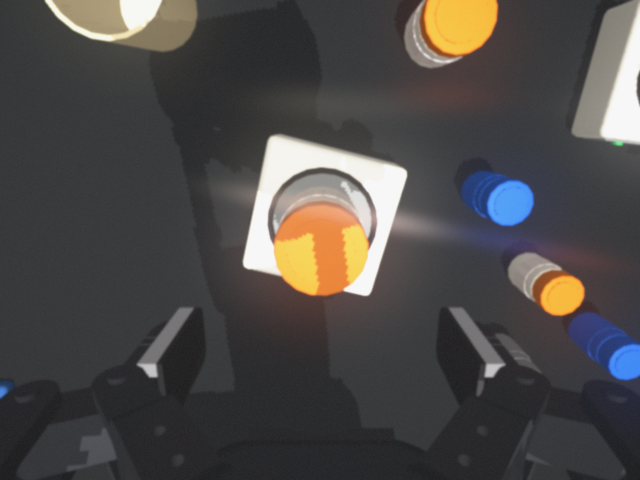

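The large pot stands centred in its cup at (320,250), its lid top at 0.116 m as expected. Next is the medium pot.

>>> carry_out(
  delta_pos=[
    [0.09, 0.056, 0],
    [0.18, 0.11, 0],
    [0.27, 0.17, 0],
    [0.343, 0.219, 0],
    [0.343, 0.219, 0],
    [0.343, 0.219, 0],
    [0.343, 0.219, 0],
  ],
  turn=[
    [0, 0, 0],
    [0, 0, 0],
    [0, 0, 0],
    [0, 0, 0],
    [0, 0, 0],
    [0, 0, 0],
    [0, 0, 0],
  ],
  claw=[-1, -1, -1, -1, -1, -1, -1],
)

```text
clock: 8.9
position: [0.6296, 0.2461, 0.195]
ee_rot: [0.0, 0.99, 0.14, -0.002]
contact_force: [0.5, 0.0, 0.3]
width: 0.0857
gripper_force: 0.0
```

Run:
```python
from h import *
d=manip.get_image("wrist")
print(disc(d,*T["oM"]),disc(d,*T["mM"]))
togo(.6304,.2457,.018)
```

```text
(array([0.632 , 0.2457, 0.0646]), array([0.6308, 0.2453, 0.0231]), 3117) (array([0.6486, 0.078 , 0.0481]), array([0.6443, 0.0814, 0.0437]), 1042)
togo [0.002 0.002 0.444] [0.6297 0.2464 0.1956]
```

>>> carry_out(
  delta_pos=[
    [0.002, 0.002, 0.1],
    [0.002, 0.002, 0.2],
    [0.002, 0.002, 0.3],
    [0.002, 0.002, 0.38],
    [0.002, 0.002, 0.442],
    [0.002, 0.002, 0.442],
    [0.002, 0.002, 0.442],
    [0.002, 0.002, 0.442],
    [0.002, 0.002, 0.442],
    [0.002, 0.002, 0.442],
    [0.002, 0.002, 0.442],
    [0.002, 0.002, 0.442],
  ],
  turn=[
    [0, 0, 0],
    [0, 0, 0],
    [0, 0, 0],
    [0, 0, 0],
    [0, 0, 0],
    [0, 0, 0],
    [0, 0, 0],
    [0, 0, 0],
    [0, 0, 0],
    [0, 0, 0],
    [0, 0, 0],
    [0, 0, 0],
  ],
  claw=[-1, -1, -1, -1, -1, -1, 1, 1, 1, 1, 1, 1],
)

```text
clock: 10.15
position: [0.6337, 0.246, 0.0221]
ee_rot: [-0.0, 0.99, 0.14, 0.002]
contact_force: [-0.6, 1.2, 6.5]
width: 0.0449
gripper_force: 41.3
```

>>> carry_out(
  delta_pos=[
    [0, 0, 0],
    [0, 0, -0.05],
    [0, 0, -0.1],
    [0, 0, -0.2],
    [0, 0, -0.28],
    [0, 0, -0.28],
    [0, 0, -0.28],
  ],
  turn=[
    [0, 0, 0],
    [0, 0, 0],
    [0, 0, 0],
    [0, 0, 0],
    [0, 0, 0],
    [0, 0, 0],
    [0, 0, 0],
  ],
  claw=[1, 1, 1, 1, 1, 1, 1],
)

```text
clock: 10.85
position: [0.6325, 0.2454, 0.1326]
ee_rot: [-0.0, 0.99, 0.14, 0.001]
contact_force: [-1.0, -0.5, -0.9]
width: 0.0452
gripper_force: 41.2
```

Run:
```python
from h import *
d=manip.get_image("wrist");p=manip.get_state()["position"]
print(disc(d,p[:2],p[2]+.044,.023,"lid"))
togo(.645,.075,p[2])
```

```text
(array([0.6343, 0.2451, 0.1748]), array([0.6298, 0.2438, 0.024 ]), 15524)
togo [-0.085  0.418  0.   ] [0.6315 0.2451 0.131 ]
```

>>> carry_out(
  delta_pos=[
    [-0.02, 0.08, 0],
    [-0.04, 0.17, 0],
    [-0.06, 0.27, 0],
    [-0.07, 0.36, 0],
    [-0.085, 0.418, 0],
    [-0.085, 0.418, 0],
    [-0.085, 0.418, 0],
    [-0.085, 0.418, 0],
  ],
  turn=[
    [0, 0, 0],
    [0, 0, 0],
    [0, 0, 0],
    [0, 0, 0],
    [0, 0, 0],
    [0, 0, 0],
    [0, 0, 0],
    [0, 0, 0],
  ],
  claw=[1, 1, 1, 1, 1, 1, 1, 1],
)

```text
clock: 11.7
position: [0.6452, 0.0762, 0.1305]
ee_rot: [-0.0, 0.99, 0.14, -0.001]
contact_force: [0.0, -0.1, -1.1]
width: 0.0453
gripper_force: 41.5
```

Run:
```python
from h import *
d=manip.get_image("wrist"); cv2.imwrite("pics/w5.png",d["image"][...,::-1])
togo(.645,.075,.066)
```

```text
togo [-0.002  0.003  0.162] [0.6454 0.0764 0.1308]
```

View pics/w5.png

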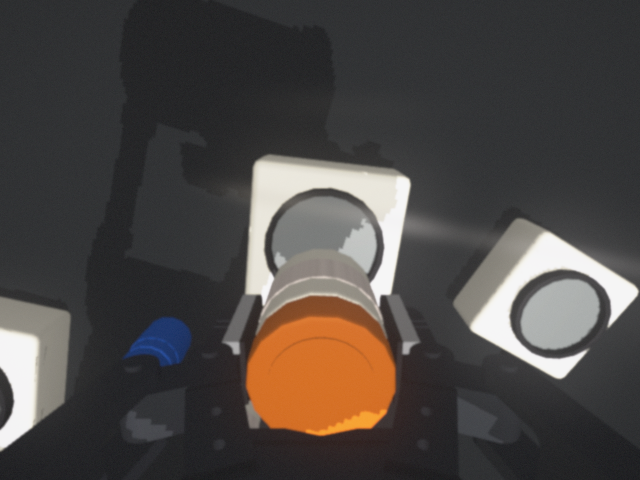

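The medium cup's centre is at about column 324 and the pot at 321, so a 1 mm shift is enough. Lower it.

>>> carry_out(
  delta_pos=[
    [-0.002, 0.003, 0.05],
    [-0.002, 0.003, 0.1],
    [-0.002, 0.003, 0.13],
    [-0.002, 0.003, 0.145],
    [-0.002, 0.003, 0.155],
    [-0.002, 0.003, 0.158],
    [-0.002, 0.003, 0.161],
    [-0.002, 0.003, 0.163],
    [-0.002, 0.003, 0.163],
  ],
  turn=[
    [0, 0, 0],
    [0, 0, 0],
    [0, 0, 0],
    [0, 0, 0],
    [0, 0, 0],
    [0, 0, 0],
    [0, 0, 0],
    [0, 0, 0],
    [0, 0, 0],
  ],
  claw=[1, 1, 1, 1, 1, 1, 1, 1, 1],
)

```text
clock: 12.65
position: [0.6461, 0.074, 0.0672]
ee_rot: [0.0, 0.99, 0.14, 0.001]
contact_force: [-0.2, 0.1, 0.4]
width: 0.045
gripper_force: 41.6
```

>>> carry_out(
  delta_pos=[
    [0, 0, 0.002],
    [0, 0, 0.003],
    [0, 0, 0.003],
  ],
  turn=[
    [0, 0, 0],
    [0, 0, 0],
    [0, 0, 0],
  ],
  claw=[1, 1, 1],
)

```text
clock: 12.95
position: [0.6461, 0.0739, 0.0671]
ee_rot: [0.0, 0.99, 0.14, 0.001]
contact_force: [-1.4, -0.7, 6.0]
width: 0.0451
gripper_force: 42.1
```

>>> carry_out(
  delta_pos=[
    [0, 0, 0],
    [0, 0, 0],
    [0, 0, 0],
    [0, 0, 0],
    [0, 0, 0],
    [0, 0, -0.06],
    [0, 0, -0.15],
    [0, 0, -0.25],
    [0, 0, -0.33],
    [0, 0, -0.33],
    [0, 0, -0.33],
  ],
  turn=[
    [0, 0, 0],
    [0, 0, 0],
    [0, 0, 0],
    [0, 0, 0],
    [0, 0, 0],
    [0, 0, 0],
    [0, 0, 0],
    [0, 0, 0],
    [0, 0, 0],
    [0, 0, 0],
    [0, 0, 0],
  ],
  claw=[-1, -1, -1, -1, -1, -1, -1, -1, -1, -1, -1],
)

```text
clock: 14.05
position: [0.6458, 0.074, 0.1979]
ee_rot: [0.0, 0.99, 0.14, 0.001]
contact_force: [0.1, -0.2, -0.4]
width: 0.0852
gripper_force: 0.0
```

Run:
```python
from h import *
d=manip.get_image("wrist"); cv2.imwrite("pics/w6.png",d["image"][...,::-1])
print(disc(d,(.645,.075),.109,.023,"lid"),disc(d,*T["mS"]))
togo(.4735,.0967,.2)
```

```text
(array([0.6449, 0.0728, 0.1097]), array([0.6438, 0.0723, 0.0228]), 4001) (array([ 0.6461, -0.0811,  0.0463]), array([ 0.6443, -0.0809,  0.0456]), 3437)
togo [-0.396 -0.173 -0.008] [0.6449 0.0739 0.1964]
```

View pics/w6.png

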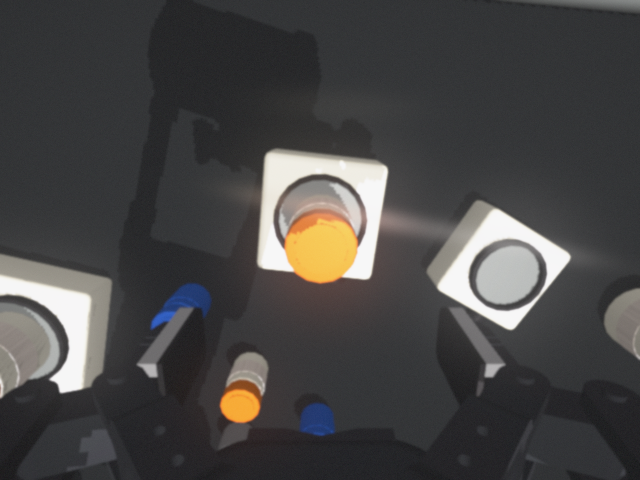

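The medium pot is seated in its cup at (320,245), with its top at 0.110 m. Small cup measured at (0.645,-0.081). Next is the small pot, the orange lid at (240,405).

>>> carry_out(
  delta_pos=[
    [-0.1, -0.045, 0],
    [-0.2, -0.09, 0],
    [-0.3, -0.13, 0],
    [-0.396, -0.173, 0],
    [-0.396, -0.173, 0],
    [-0.396, -0.173, 0],
    [-0.396, -0.173, 0],
  ],
  turn=[
    [0, 0, 0],
    [0, 0, 0],
    [0, 0, 0],
    [0, 0, 0],
    [0, 0, 0],
    [0, 0, 0],
    [0, 0, 0],
  ],
  claw=[-1, -1, -1, -1, -1, -1, -1],
)

```text
clock: 14.8
position: [0.4749, 0.0965, 0.1966]
ee_rot: [0.0, 0.99, 0.14, -0.0]
contact_force: [0.6, -0.2, 0.2]
width: 0.0852
gripper_force: 0.0
```

Run:
```python
from h import *
d=manip.get_image("wrist"); cv2.imwrite("pics/w7.png",d["image"][...,::-1])
print(disc(d,*T["oS"]))
togo(.4735,.0967,.018)
```

```text
(array([0.4738, 0.0954, 0.0586]), array([0.4728, 0.0952, 0.0171]), 1596)
togo [-0.004 -0.002  0.447] [0.4753 0.0964 0.1967]
```

View pics/w7.png

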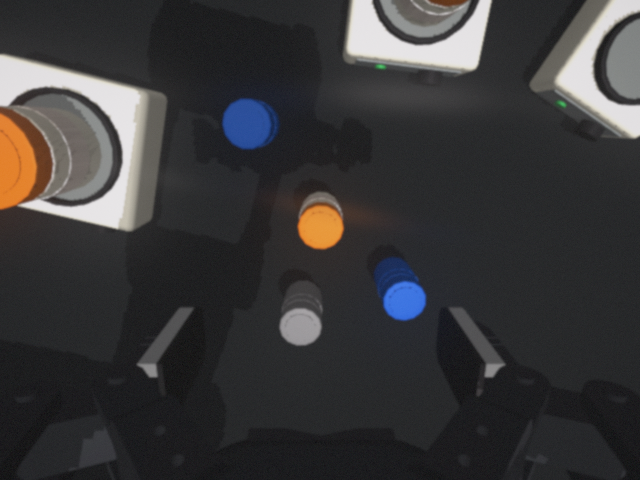

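The small orange pot at (320,227) is centred. The blue pots and the grey one are clear of the finger lanes.

>>> carry_out(
  delta_pos=[
    [-0.004, 0, 0.1],
    [-0.004, 0, 0.2],
    [-0.004, 0, 0.3],
    [-0.004, 0, 0.38],
    [-0.004, 0, 0.442],
    [-0.004, 0, 0.442],
    [-0.004, 0, 0.442],
    [-0.004, 0, 0.442],
    [-0.004, 0, 0.442],
    [-0.004, 0, 0.442],
    [-0.004, 0, 0.442],
    [-0.004, 0, 0.442],
  ],
  turn=[
    [0, 0, 0],
    [0, 0, 0],
    [0, 0, 0],
    [0, 0, 0],
    [0, 0, 0],
    [0, 0, 0],
    [0, 0, 0],
    [0, 0, 0],
    [0, 0, 0],
    [0, 0, 0],
    [0, 0, 0],
    [0, 0, 0],
  ],
  claw=[-0.4, -0.4, -0.4, -0.4, -0.4, -0.4, 1, 1, 1, 1, 1, 1],
  force=35,
)

```text
clock: 16.05
position: [0.4735, 0.0962, 0.0215]
ee_rot: [0.0, 0.99, 0.14, 0.001]
contact_force: [0.2, 0.7, 6.9]
width: 0.0331
gripper_force: 35.1
```

>>> carry_out(
  delta_pos=[
    [0, 0, 0],
    [0, 0, -0.05],
    [0, 0, -0.1],
    [0, 0, -0.2],
    [0, 0, -0.33],
    [0, 0, -0.33],
    [0, 0, -0.33],
  ],
  turn=[
    [0, 0, 0],
    [0, 0, 0],
    [0, 0, 0],
    [0, 0, 0],
    [0, 0, 0],
    [0, 0, 0],
    [0, 0, 0],
  ],
  claw=[1, 1, 1, 1, 1, 1, 1],
)

```text
clock: 16.75
position: [0.4734, 0.0962, 0.1539]
ee_rot: [0.0, 0.99, 0.14, 0.002]
contact_force: [0.2, 0.3, -0.6]
width: 0.0332
gripper_force: 34.9
```

Run:
```python
from h import *
d=manip.get_image("wrist");p=manip.get_state()["position"]
print(disc(d,p[:2],p[2]+.038,.017,"lid"))
togo(.6445,-.0805,p[2])
```

```text
(array([0.4745, 0.0957, 0.1905]), array([0.4707, 0.0946, 0.0187]), 8614)
togo [ 0.292  0.544 -0.   ] [0.4721 0.0961 0.1523]
```

>>> carry_out(
  delta_pos=[
    [0.05, 0.09, 0],
    [0.1, 0.18, 0],
    [0.15, 0.28, 0],
    [0.2, 0.37, 0],
    [0.25, 0.47, 0],
    [0.292, 0.544, 0],
    [0.292, 0.544, 0],
    [0.292, 0.544, 0],
    [0.292, 0.544, 0],
  ],
  turn=[
    [0, 0, 0],
    [0, 0, 0],
    [0, 0, 0],
    [0, 0, 0],
    [0, 0, 0],
    [0, 0, 0],
    [0, 0, 0],
    [0, 0, 0],
    [0, 0, 0],
  ],
  claw=[1, 1, 1, 1, 1, 1, 1, 1, 1],
)

```text
clock: 17.7
position: [0.6434, -0.0796, 0.1507]
ee_rot: [-0.001, 0.99, 0.14, -0.002]
contact_force: [-0.5, -0.1, -0.7]
width: 0.0335
gripper_force: 35.1
```

Run:
```python
from h import *
d=manip.get_image("wrist"); cv2.imwrite("pics/w8.png",d["image"][...,::-1])
togo(.6445,-.0805,.067)
```

```text
togo [0.002 0.003 0.211] [ 0.6436 -0.0795  0.1513]
```

View pics/w8.png

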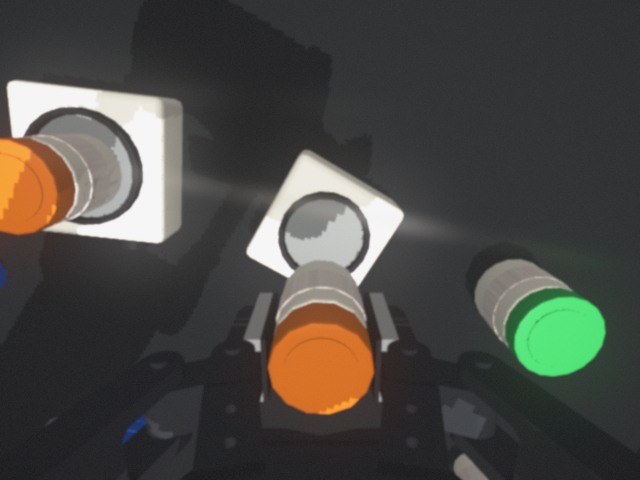

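The small cup at (324,235) is in line with the pot at 321. Lower to just above the floor, then ease down.

>>> carry_out(
  delta_pos=[
    [0.002, 0.003, 0.06],
    [0.002, 0.003, 0.12],
    [0.002, 0.003, 0.17],
    [0.002, 0.003, 0.195],
    [0.002, 0.003, 0.204],
    [0.002, 0.003, 0.208],
    [0.002, 0.003, 0.211],
    [0.002, 0.003, 0.213],
    [0.002, 0.003, 0.213],
  ],
  turn=[
    [0, 0, 0],
    [0, 0, 0],
    [0, 0, 0],
    [0, 0, 0],
    [0, 0, 0],
    [0, 0, 0],
    [0, 0, 0],
    [0, 0, 0],
    [0, 0, 0],
  ],
  claw=[1, 1, 1, 1, 1, 1, 1, 1, 1],
)

```text
clock: 18.65
position: [0.6467, -0.0817, 0.068]
ee_rot: [0.0, 0.99, 0.14, 0.001]
contact_force: [-0.2, -0.1, 0.9]
width: 0.0333
gripper_force: 35.1
```

>>> carry_out(
  delta_pos=[
    [0, 0, 0.002],
    [0, 0, 0.003],
    [0, 0, 0.003],
  ],
  turn=[
    [0, 0, 0],
    [0, 0, 0],
    [0, 0, 0],
  ],
  claw=[1, 1, 1],
)

```text
clock: 18.95
position: [0.6465, -0.0816, 0.0666]
ee_rot: [0.0, 0.99, 0.14, 0.0]
contact_force: [-0.3, -0.6, 2.2]
width: 0.0333
gripper_force: 35.3
```

>>> carry_out(
  delta_pos=[
    [0, 0, 0],
    [0, 0, 0],
    [0, 0, 0],
    [0, 0, 0],
    [0, 0, 0],
    [0, 0, -0.06],
    [0, 0, -0.15],
    [0, 0, -0.25],
    [0, 0, -0.33],
    [0, 0, -0.33],
    [0, 0, -0.33],
  ],
  turn=[
    [0, 0, 0],
    [0, 0, 0],
    [0, 0, 0],
    [0, 0, 0],
    [0, 0, 0],
    [0, 0, 0],
    [0, 0, 0],
    [0, 0, 0],
    [0, 0, 0],
    [0, 0, 0],
    [0, 0, 0],
  ],
  claw=[-1, -1, -1, -1, -1, -1, -1, -1, -1, -1, -1],
)

```text
clock: 20.05
position: [0.6465, -0.0816, 0.1988]
ee_rot: [0.0, 0.99, 0.14, 0.001]
contact_force: [0.2, 1.2, 0.2]
width: 0.0852
gripper_force: 0.0
```

Run:
```python
from h import *
d=manip.get_image("wrist"); cv2.imwrite("pics/w9.png",d["image"][...,::-1])
print(disc(d,(.6445,-.0805),.103,.017,"lid"))
d=manip.get_image("scene")
for a in [((.475,.291),.115,.029),((.645,.074),.109,.023),((.6445,-.0805),.103,.017)]: print(disc(d,*a,"lid"))
```

```text
(array([ 0.6464, -0.0825,  0.1036]), array([ 0.6451, -0.0829,  0.017 ]), 2018)
(array([0.4771, 0.2917, 0.1146]), array([0.4759, 0.2937, 0.0306]), 448)
(array([0.6464, 0.0742, 0.1086]), array([0.6451, 0.0755, 0.0239]), 382)
(array([ 0.6477, -0.0805,  0.1026]), array([ 0.6467, -0.0795,  0.0174]), 224)
```

View pics/w9.png

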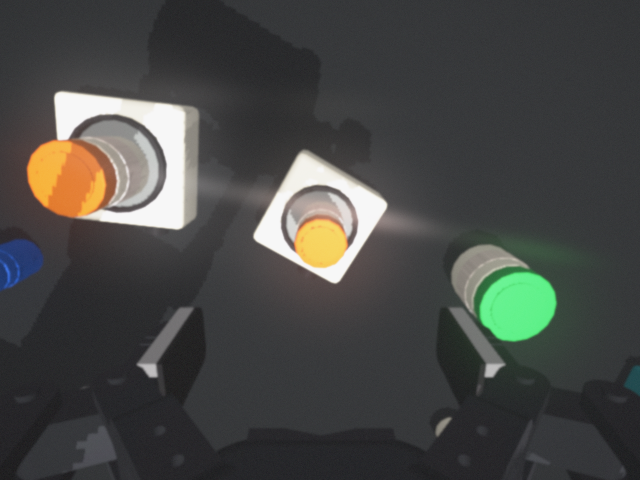

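All three pots stand centred in their cups at the right heights; the small one is at (320,243). The gripper is clear.

```bash
python3 -c "
from rig import manip
print(manip.sign_off())"
```

```text
the job is handed in; nothing more can be done
None
```

I placed the large, medium and small orange-lidded pots in that order, each upright and released in the cup of its own size, and handed the job in at about 20 s. My last camera check put each within about 3 mm of its cup's centre and at the right height; the hand-in gave no verdict.

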